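# Slide the low screw tray home under the bench riser

## Robot

A 7-joint arm with a two-finger parallel gripper is mounted at the origin on a cart in front of the work surface, level with it; the furniture and walls round the work are solid. World frame = base frame: x ahead of the robot, y to its left, z up, the work surface at z = 0. Lengths are in mm, angles in rad, forces in N, time in s.
With the tool pointing down it reaches from about 400 to 875 mm from the base axis. Payload 4.4 kg.
Tool frame: the origin (TCP) lies on the centre line of the jaws, within the pads' length; the fingertips stand 11 mm ahead of it and the grasp point (between the pads) lies 8 mm behind it (ctrl.tips_ahead is the distance from the TCP to the fingertips, in mm); z points along the fingers, y is the line along which they close (so a half turn about z gives the same grasp; the last joint's range is limited). The gripper opens to 85 mm and grips with 20 to 120 N. Pads are 22 mm wide; open, the fingers measure 114 mm over their backs; the gripper's body (76 mm by 85 mm) begins 54 mm behind the grasp point. The pads swing forward as they close: fully open they stand 13 mm farther back than shut.
Start: joints at [-1.207, 0.628, 0.038, 1.517, -0.027, 0.996, -0.02], TCP at [270.827, 590.906, 242.313] pointing down, gripper open.
Joint ranges: [-3.06, 3.06], [-0.37, 2.12], [-1.25, 1.32], [0.18, 2.47], [-1.1, 4.24], [0.23, 1.98], [-2.94, 2.94]. Speed limits (rad/s): [2.57, 2.57, 3.14, 3.14, 3.14, 3.14, 3.14].

## Interface

Orientations are given as [roll, pitch, yaw] about the fixed x, y, z axes, in that order (R = Rz(yaw) Ry(pitch) Rx(roll)).
In Python, from cell import ctrl, eyes, job gives the robot as it stands. The module is installed in compiled form; this text tells all that it offers.
- The arm moves only by the tool carry_out, never from a script. Its argument "moves" is a list of rows, each an object of numbers: "tx", "ty", "tz": the shift along the tool's x, y, z as a fraction of full scale; "twist": the turn about the tool's z as a fraction of full scale; "fingers": the opening, from 0 (shut) to 1 (fully open). In form: [{"tx": .., "ty": .., "tz": .., "twist": .., "fingers": ..}, ...]. A call has 1 to 12 rows; each row shifts and turns the commanded pose from where the row before left it, along the tool's axes as they then stand; what a row does not reach is not made up. Full scale, the value 1, is 0.3 m for a shift and pi rad for a turn. A row lasts 1/8 s, in which the tool goes at most 62.5 mm and 10.7 degrees, less where a joint would pass 70% of its speed; a pose out of reach is approached as far as the arm can. A call with a number of a shift or a turn outside -1 to 1 is refused whole. A call with a gripper value outside its range is refused whole. The fingers move at their own pace and stop on an object; the grip force is fixed at half the most. Time passes only in rows, so rows that do not move let the fingers close. It gives the time, the measured TCP pose, the force, the opening and the grip force at its end, in the units of the state.
- ctrl.read_state(): the state, without advancing time (a new reading comes with each control period).
- eyes.get_image(name): name is "scene" or "top" or "wrist"; returns a dict with "color" (400x640x3 uint8, blue, green, red), "fovy" (degrees; the focal length in pixels is half the picture's height over the tangent of half this angle, whatever the lens; pixels are square), "cx", "cy" (the principal point, pixels), "world_from_camera" (4x4, takes a point from camera to world coordinates). Camera axes: x right, y up, looking along -z (the intrinsics and any distortion apply to the point x, -y, -z); pixel columns grow to the right and rows downward; lengths in mm; the calibration is good to about 2 mm. The wrist camera is an equidistant fisheye: a pixel r from the principal point sees the ray r / f radians off the axis. A picture is of the moment at which its call begins. There is no depth.
- job.finish_job(): hands the job in; it is judged then, once.
The state is a dict: "clock": time; "qpos": joint angles; "qd": joint speeds; "tau": joint torques, N m; "eef_pos": TCP position; "tool_rot": TCP orientation; "force": force on the tool from outside, world axes, zero at the start; "torque": the same for the moment, N m; "width": finger opening in mm; "gripper_force": force on a finger pad.
Only numpy, scipy, OpenCV 4.12 (cv2) and the standard library are available. Lean on these libraries where they do the work, as an engineer would, in place of code of your own. Each camera call takes 0.05 s, during which the arm holds its last target. There are 200 camera calls.

## Task

Two steel screw trays with upright wooden pulls stand on the bench. Slide the lower of the two, flat on the bench and box first, into the opening of the small plywood riser until it is fully home against the back board, with only its tongue and pull sticking out in front, and let go. Do not knock it against the underside of the riser's top, and leave the tall tray and the tin on the riser where they are.

Things in the scene. Friction and masses are not known exactly. Their poses are not given: they have to be found in the camera images.
- low_tray: the low open steel tray (loose, about 0.25 kg): box 100 mm long (x), 70 wide (y), 38 high. Origin: centre of the box's underside, on the bench; z up, +x from the pull to the box. A tongue 40 mm wide, 4 thick, runs along the bench in front (x = -50 to -134 mm) and carries the pull. It stands before the drawer cabinet, pull towards the robot
- low_tray_pull (a point): middle of the low tray's pull, at x = -115 mm from the tray's origin and 45 mm above the bench; axes as the tray's. The pull is an upright wooden board on the tongue, 34 mm long (x) and 12 mm thick (y), its top 60 mm above the bench; grip it across the 12 mm from above
- tall_tray: the tall tray, in all alike but 70 mm high, too high for the riser; same origin and axes. It stands to the left of the riser's opening or to the right of the low tray. A bystander
- riser: low plywood bench riser, screwed down: 117 mm deep (x), 119 wide (y), top 70 mm above the bench. Origin: centre of its footprint, on the bench; +x points from the open front inward. Opening between 12 mm cheeks: 95 mm wide, 55 high, from the front edge (x = -58.5 mm) to the inner face of the back board (x = +46.5 mm); a tray fully home has its origin at x = -3.5 mm here
- riser_board: the riser's top board, 15 mm thick, 117 x 125 mm; origin at the centre of its underside, 55 mm above the bench; axes as the riser's
- tin: round paint tin, 75 mm across and 66 mm high, standing loose on top of the riser's board; origin at the centre of its foot. A bystander

How it is judged:
By the outcome, as a careful person would: the job done as asked, in the order asked, and still so for the second after the job is handed in, with the robot touching nothing.
It also fails if it takes over 35 s, if anything falls off the work surface, if the arm or the gripper's body presses on something with over 40 N, if the wrist force passes 120 N, or if a joint passes its speed limit or range.

## Working session

There is one attempt and no reset: what is moved stays moved. The work goes in short steps, Python scripts to look and compute and a tool call to move; the robot and the scene stay as the last step left them, time stands still between calls to the robot, and variables do not carry over. Pictures are saved under pics/ and viewed, at most 10 in all, crops included, and the job is handed in when it is done.

Besides the shell and the picture viewer there is one more tool, called as name(argument=value, ...) on one line, values as JSON. carry_out: Moves the arm, as the interface text tells. Its arguments: {"type":"object","properties":{"moves":{"type":"array","items":{"type":"object","properties":{"tx":{"type":"number","minimum":-1,"maximum":1},"ty":{"type":"number","minimum":-1,"maximum":1},"tz":{"type":"number","minimum":-1,"maximum":1},"twist":{"type":"number","minimum":-1,"maximum":1},"fingers":{"type":"number"}}}}},"required":["moves"]}

```bash
mkdir -p pics; python3 - <<'E'
from cell import ctrl,eyes,job
import cv2,numpy as np,pickle
s=ctrl.read_state();print(s,ctrl.tips_ahead)
for n in("scene","top"):
    d=eyes.get_image(n);pickle.dump(d,open(n+".pkl","wb"));cv2.imwrite(f"pics/{n}0.png",d["color"]);print(n,d["fovy"],d["cx"],d["cy"],d["world_from_camera"].round(3).tolist())
E
```

```text
{'clock': 0.0, 'qpos': array([-1.20681254,  0.62931837,  0.03842622,  1.51838367, -0.02698282,
        0.9962864 , -0.01998935]), 'qd': array([ 1.07608860e-03,  7.19880401e-05,  5.11725120e-04,  4.76081736e-04,
       -1.65944289e-03,  8.04092771e-04, -4.73712964e-04]), 'tau': array([-4.58828654e-04, -5.63405550e+01,  1.22619331e+00, -1.93453985e+01,
        1.10767601e-02,  1.02163132e-02,  9.24133047e-06]), 'eef_pos': array([270.55531988, 590.34887064, 241.40175889]), 'tool_rot': array([-3.13971467e+00,  2.87663400e-05,  2.71184127e+00]), 'force': array([ 0.39348805,  0.91046341, -0.06398426]), 'torque': array([-0.06976579,  0.01328463, -0.05037385]), 'gripper_force': 0.0, 'width': 85.1463035304855} 11.0
scene 43.708530406494695 320.8468308418862 197.37530891071165 [[-0.792, 0.291, -0.537, -88.863], [-0.61, -0.354, 0.709, 1084.883], [0.017, 0.889, 0.458, 610.329], [0.0, 0.0, 0.0, 1.0]]
top 43.823758379283774 322.0198156833456 203.19552285422992 [[0.023, 0.997, -0.08, 419.691], [-1.0, 0.022, -0.007, 236.43], [-0.006, 0.08, 0.997, 1388.022], [0.0, 0.0, 0.0, 1.0]]
```

View pics/top0.png

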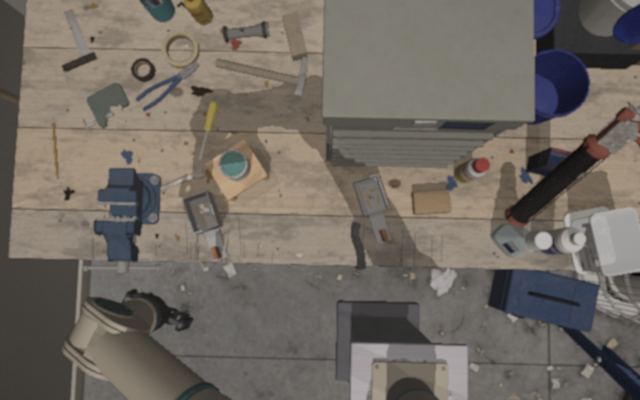

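View pics/scene0.png

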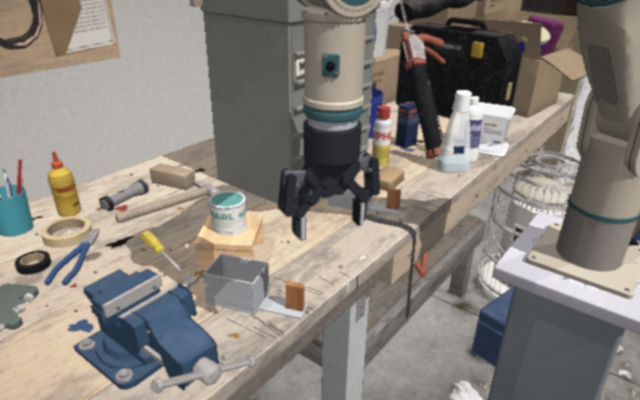

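The top view shows the low tray around (372,197) with its pull at (383,236), the riser with the tin at (237,170), and the tall tray at (202,212). The scene view shows the riser at (230,240). I'll zoom in on both.

```bash
python3 - <<'E'
import cv2,pickle,numpy as np
t=pickle.load(open("top.pkl","rb"))["color"];s=pickle.load(open("scene.pkl","rb"))["color"]
z=lambda im,x,y,w,h,k:cv2.resize(im[y:y+h,x:x+w],None,fx=k,fy=k,interpolation=cv2.INTER_CUBIC)
a=z(t,180,135,100,130,4);b=z(t,340,135,100,130,4)
cv2.imwrite("pics/c1.png",np.hstack([a,b]))
cv2.imwrite("pics/c2.png",z(s,180,180,140,140,4))
E
```

```text
(no output)
```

View pics/c1.png

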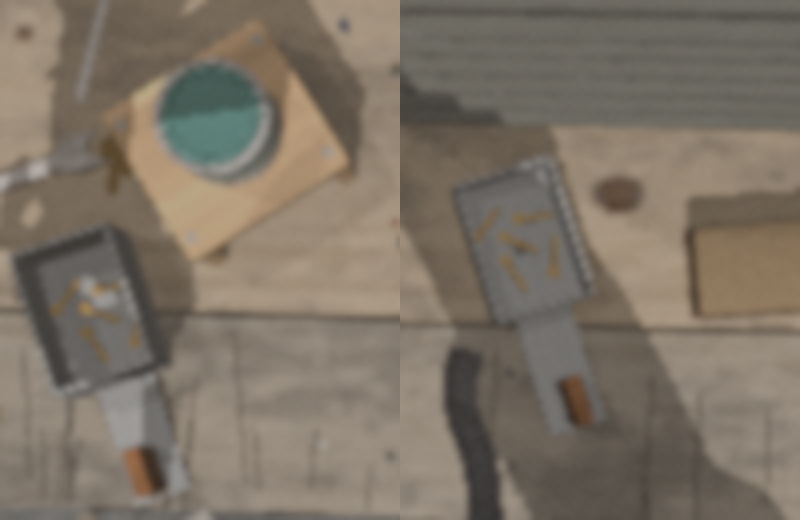

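View pics/c2.png

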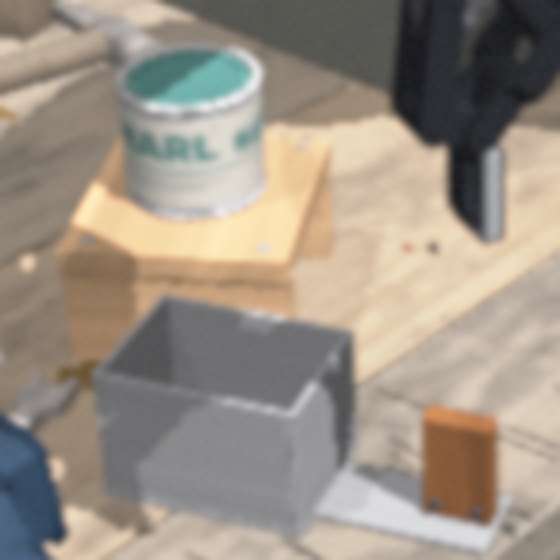

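Top crop: riser-board corners are at about (262,20), (350,162), (195,262), (103,118). The low tray box corners are at (455,188), (552,158), (592,292), (498,322), and its pull top is near (572,385). The tall tray stands at the riser's lower left. Next step is turning these into world points.

```bash
cat > h.py <<'E'
import numpy as np,cv2,pickle
def f(d):return d["color"].shape[0]/2/np.tan(np.radians(d["fovy"])/2)
def ray(d,u,v,fish=False):
    x,y=(u-d["cx"])/f(d),(v-d["cy"])/f(d)
    if fish:
        r=np.hypot(x,y);k=np.sin(r)/max(r,1e-9);c=np.array([x*k,-y*k,-np.cos(r)])
    else:c=np.array([x,-y,-1.])
    M=d["world_from_camera"];return M[:3,3],M[:3,:3]@c
def hit(d,u,v,z,fish=False):
    o,r=ray(d,u,v,fish);return o+r*(z-o[2])/r[2]
def proj(d,P):
    M=d["world_from_camera"];c=M[:3,:3].T@(np.asarray(P,float)-M[:3,3]);return d["cx"]-f(d)*c[0]/c[2],d["cy"]+f(d)*c[1]/c[2]
E
python3 - <<'E'
from h import *
t=pickle.load(open("top.pkl","rb"));s=pickle.load(open("scene.pkl","rb"))
def quad(n,pts,z,off):
    P=np.array([hit(t,off+(x-.0)/4-.375,135+y/4-.375,z)[:2] for x,y in pts])
    print(n,P.round(1).tolist(),"ctr",P.mean(0).round(1))
    for i in range(4):
        e=P[(i+1)%4]-P[i];print("  len",np.hypot(*e).round(1),"ang",np.degrees(np.arctan2(e[1],e[0])).round(1))
    return P
R=quad("riser",[(262,20),(350,162),(195,262),(103,118)],70,180)
for p in R:
    u,v=proj(s,[*p,70]);print("   scene crop",round((u-180)*4),round((v-180)*4))
quad("low",[(55,188),(152,158),(192,292),(98,322)],38,340)
quad("pull",[(160,379),(182,376),(192,422),(172,426)],60,340)
# pull colour masks
for n,d,lo,hi in(("top",t,(340,200),(440,260)),):
    im=d["color"][lo[1]:hi[1],lo[0]:hi[0]].astype(int)
    m=((im[...,2]-im[...,0])>55).astype(np.uint8)
    c=cv2.findContours(m,0,1)[0]
    for k in c:
        if cv2.contourArea(k)>10:
            (x,y),wh,a=cv2.minAreaRect(k);print(n,x+lo[0],y+lo[1],wh,a,hit(d,x+lo[0],y+lo[1],60).round(1))
t0=hit(t,180+215/4,135+110/4,136);print("tin",t0)
E
```

```text
riser [[692.1, 456.8], [597.2, 394.6], [527.8, 495.7], [623.2, 561.1]] ctr [610.1 477.1]
  len 113.5 ang -146.7
  len 122.6 ang 124.4
  len 115.6 ang 34.4
  len 124.9 ang -56.6
   scene crop 126 124
   scene crop 327 135
   scene crop 288 254
   scene crop 59 244
low [[588.8, 162.1], [610.9, 96.2], [519.6, 67.8], [497.8, 131.3]] ctr [554.3 114.3]
  len 69.5 ang -71.5
  len 95.6 ang -162.7
  len 67.2 ang 109.0
  len 96.1 ang 18.7
pull [[459.4, 91.1], [461.7, 76.5], [431.3, 69.4], [428.3, 82.7]] ctr [445.2  79.9]
  len 14.8 ang -81.0
  len 31.2 ang -167.0
  len 13.6 ang 102.6
  len 32.2 ang 15.1
tin [618.80340652 472.6898831  136.        ]
```

The riser opening faces the robot (riser x at about 33.9°). The tray yaw is about 18°, and the measured pull is within 2 mm of its predicted place. Next is the first move, plus clearance at the goal.

```bash
cat >> h.py <<'E'
def plan(x,y,z,yaw):
    from cell import ctrl
    from scipy.spatial.transform import Rotation as Ro
    s=ctrl.read_state();R=Ro.from_euler("xyz",s["tool_rot"]).as_matrix()
    d=R.T@(np.array([x,y,z])-s["eef_pos"]);w=-(yaw-np.degrees(s["tool_rot"][2])+180)%360-180
    print("t",s["clock"].round(2),"pos",s["eef_pos"].round(1),"rpy",np.degrees(s["tool_rot"]).round(2),"F",s["force"].round(1),"w",round(s["width"],1))
    print("total t* fractions",(d/300).round(4),"twist",round(w/180,4))
E
python3 - <<'E'
from h import *
t=pickle.load(open("top.pkl","rb"))
plan(445,79,150,197.8-360)
a=np.radians(33.9);u=np.array([np.cos(a),np.sin(a)]);v=np.array([-u[1],u[0]])
for x,y,z in[(12,255,70),(110,225,70),(170,365,70),(65,395,70),(140,470,60)]:
    p=hit(t,180+x/4-.375,135+y/4-.375,z)[:2];q=p-[610.1,477.1];print(p.round(1),"riser frame",(q@u).round(1),(q@v).round(1))
E
```

```text
Traceback (most recent call last):
  File "h.py", line 18, in plan
    print("t",s["clock"].round(2),"pos",s["eef_pos"].round(1),"rpy",np.degrees(s["tool_rot"]).round(2),"F",s["force"].round(1),"w",round(s["width"],1))
              ^^^^^^^^^^^^^^^^
AttributeError: 'float' object has no attribute 'round'
```

```bash
sed -i 's/s\["clock"\].round(2)/round(s["clock"],2)/' h.py
python3 - <<'E'
from h import *
t=pickle.load(open("top.pkl","rb"))
plan(445,79,150,197.8-360)
a=np.radians(33.9);u=np.array([np.cos(a),np.sin(a)]);v=np.array([-u[1],u[0]])
for x,y,z in[(12,255,70),(110,225,70),(170,365,70),(65,395,70),(140,470,60)]:
    p=hit(t,180+x/4-.375,135+y/4-.375,z)[:2];q=p-[610.1,477.1];print(p.round(1),"riser frame",(q@u).round(1),(q@v).round(1))
E
```

```text
t 0.1 pos [270.6 590.4 241.5] rpy [-179.9     0.    155.37] F [ 0.5 -0.6  0.4] w 85.2
total t* fractions [-1.2388 -1.307   0.3072] twist -0.2357
[529.8 618. ] riser frame 11.9 161.7
[551.3 553.4] riser frame -6.2 96.1
[459.  509.7] riser frame -107.2 111.4
[437.5 578.6] riser frame -86.6 180.5
[389.  529.1] riser frame -154.5 166.5
```

carry_out(moves=[{"tx":-0.124,"ty":-0.13,"tz":0},{"tx":-0.124,"ty":-0.13,"tz":0},{"tx":-0.124,"ty":-0.13},{"tx":-0.124,"ty":-0.13},{"tx":-0.124,"ty":-0.13},{"tx":-0.124,"ty":-0.13},{"tx":-0.124,"ty":-0.13},{"tx":-0.124,"ty":-0.13},{"tx":-0.124,"ty":-0.13},{"tx":-0.124,"ty":-0.13},{"twist":-0.05},{"twist":-0.05}])

```text
validation failed for argument at $.mo...
```

carry_out(moves=[{"twist":-0.05},{"twist":-0.05},{"twist":-0.036},{"tz":0.05},{}])

```text
validation failed for argument at $.mo...
```

```bash
python3 - <<'E'
from h import *
from cell import eyes
plan(445,79,150,197.8-360)
d=eyes.get_image("wrist");pickle.dump(d,open("w1.pkl","wb"));cv2.imwrite("pics/w1.png",d["color"])
t=pickle.load(open("top.pkl","rb"))
print([hit(t,u,v,0).round(0)[:2].tolist() for u,v in[(353,222),(367,240),(358,265),(420,165),(330,165)]])
E
```

```text
t 0.1 pos [270.6 590.4 241.5] rpy [-179.9     0.    155.37] F [ 0.5 -0.6  0.4] w 85.2
total t* fractions [-1.2388 -1.307   0.3072] twist -0.2357
[[480.0, 159.0], [431.0, 119.0], [361.0, 143.0], [645.0, -27.0], [639.0, 227.0]]
```

View pics/w1.png

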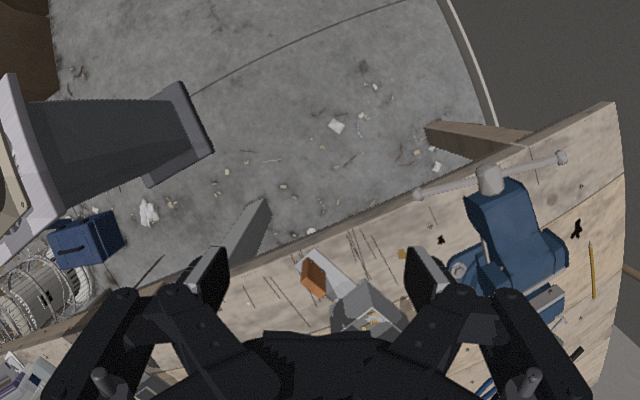

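The arm didn't move: the calls were refused, probably because every field is required. This wrist view is from the start pose and shows the tall tray (365,305) and the vise. I'll retry with full rows.

carry_out(moves=[{"tx":-0.124,"ty":-0.13,"tz":0,"twist":0,"fingers":1},{"tx":-0.124,"ty":-0.13,"tz":0,"twist":0,"fingers":1},{"tx":-0.124,"ty":-0.13,"tz":0,"twist":0,"fingers":1},{"tx":-0.124,"ty":-0.13,"tz":0,"twist":0,"fingers":1},{"tx":-0.124,"ty":-0.13,"tz":0,"twist":0,"fingers":1},{"tx":-0.124,"ty":-0.13,"tz":0,"twist":0,"fingers":1},{"tx":-0.124,"ty":-0.13,"tz":0,"twist":0,"fingers":1},{"tx":-0.124,"ty":-0.13,"tz":0,"twist":0,"fingers":1},{"tx":-0.124,"ty":-0.13,"tz":0,"twist":0,"fingers":1},{"tx":-0.124,"ty":-0.13,"tz":0,"twist":0,"fingers":1},{"tx":0,"ty":0,"tz":0,"twist":-0.05,"fingers":1},{"tx":0,"ty":0,"tz":0,"twist":-0.05,"fingers":1}])

```text
clock: 1.65
eef_pos: [446.6, 80.5, 242.2]
tool_rot: [-3.141, -0.0, 3.029]
force: [-0.1, -0.2, 0.3]
width: 85.4
gripper_force: 0.0
```

carry_out(moves=[{"tx":0,"ty":0,"tz":0,"twist":-0.05,"fingers":1},{"tx":0,"ty":0,"tz":0,"twist":-0.05,"fingers":1},{"tx":0,"ty":0,"tz":0,"twist":-0.036,"fingers":1},{"tx":0,"ty":0,"tz":0.1,"twist":0,"fingers":1},{"tx":0,"ty":0,"tz":0,"twist":0,"fingers":1}])

```text
clock: 2.28
eef_pos: [444.9, 80.9, 211.0]
tool_rot: [3.141, -0.004, -2.83]
force: [0.3, -0.1, 0.3]
width: 85.4
gripper_force: 0.0
```

```bash
python3 - <<'E'
from h import *
from cell import eyes
plan(445,79,150,197.8-360)
d=eyes.get_image("wrist");pickle.dump(d,open("w2.pkl","wb"));cv2.imwrite("pics/w2.png",d["color"])
E
```

```text
t 2.27 pos [444.9  80.9 211. ] rpy [ 179.98   -0.25 -162.15] F [ 0.3 -0.1  0.3] w 85.4
total t* fractions [ 0.0008 -0.0063  0.2033] twist 0.0003
```

View pics/w2.png

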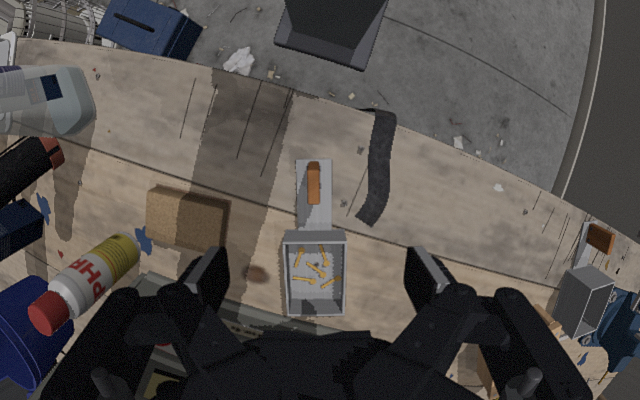

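The wrist view shows the low tray box at (315,275) and its pull at (314,183). A dark strap lies at (378,165), left of the tray, and hangs over the bench edge. I'll take the tray around the inner end of the strap, gripping half a turn round to keep joint 7 in range. The wrist view also lets me refine the pull pose.

```bash
python3 - <<'E'
from h import *
from cell import ctrl
d=pickle.load(open("w2.pkl","rb"));im=d["color"][140:225,290:340].astype(int)
m=((im[...,2]-im[...,0])>50).astype(np.uint8)
c=max(cv2.findContours(m,0,1)[0],key=cv2.contourArea)
b=cv2.boxPoints(cv2.minAreaRect(c))+[290,140]
print(b.round(1).tolist());print([hit(d,*p,60,True)[:2].round(1).tolist() for p in b])
print("rim",[hit(d,*p,38,True)[:2].round(1).tolist() for p in[(284,240),(346,240),(344,315),(288,315)]])
print("strap",[hit(d,*p,0,True)[:2].round(1).tolist() for p in[(358,215),(375,225),(393,115),(375,115),(386,200)]])
print("riser cand",ctrl.read_state()["qpos"].round(2))
print("block",[hit(d,*p,25,True)[:2].round(0).tolist() for p in[(228,205),(222,245)]])
E
```

```text
[[306.7, 162.1], [317.9, 161.8], [319.1, 203.0], [307.8, 203.3]]
[[423.2, 64.3], [419.7, 74.1], [457.0, 87.3], [460.6, 77.2]]
rim [[514.0, 66.6], [493.7, 129.8], [588.5, 162.2], [609.3, 97.7]]
strap [[473.8, 141.5], [479.4, 165.5], [351.4, 140.4], [358.5, 121.0], [446.3, 166.9]]
riser cand [-0.17  0.4  -0.1   2.08  0.06  0.67  1.57]
block [[500.0, -4.0], [550.0, -0.0]]
```

carry_out(moves=[{"tx":0,"ty":0,"tz":0.025,"twist":0.0554,"fingers":1},{"tx":0,"ty":0,"tz":0.025,"twist":0.0554,"fingers":1},{"tx":0,"ty":0,"tz":0.025,"twist":0.0554,"fingers":1},{"tx":0,"ty":0,"tz":0.025,"twist":0.0554,"fingers":1},{"tx":0,"ty":0,"tz":0.025,"twist":0.0554,"fingers":1},{"tx":0,"ty":0,"tz":0.025,"twist":0.0554,"fingers":1},{"tx":0,"ty":0,"tz":0.025,"twist":0.0554,"fingers":1},{"tx":0,"ty":0,"tz":0.025,"twist":0.0554,"fingers":1},{"tx":0,"ty":0,"tz":0.025,"twist":0.0554,"fingers":1},{"tx":0,"ty":0,"tz":0.025,"twist":0.0554,"fingers":1},{"tx":0,"ty":0,"tz":0,"twist":0.0554,"fingers":1},{"tx":0,"ty":0,"tz":0,"twist":0.0554,"fingers":1}])

```text
clock: 3.82
eef_pos: [447.3, 82.1, 138.1]
tool_rot: [3.141, -0.002, 1.359]
force: [0.9, -0.3, 0.2]
width: 85.1
gripper_force: 0.0
```

carry_out(moves=[{"tx":0,"ty":0,"tz":0,"twist":0.0554,"fingers":0.6},{"tx":0,"ty":0,"tz":0,"twist":0.0554,"fingers":0.6},{"tx":0,"ty":0,"tz":0,"twist":0.0554,"fingers":0.6},{"tx":0,"ty":0,"tz":0,"twist":0.0554,"fingers":0.6},{"tx":0,"ty":0,"tz":0,"twist":0.0554,"fingers":0.6},{"tx":0,"ty":0,"tz":0,"twist":0.0554,"fingers":0.6},{"tx":0,"ty":0,"tz":0,"twist":0,"fingers":0.6}])

```text
clock: 4.7
eef_pos: [447.1, 82.1, 137.8]
tool_rot: [-3.141, -0.001, 0.323]
force: [-0.1, -0.1, 0.6]
width: 50.8
gripper_force: 0.0
```

```bash
python3 - <<'E'
from h import *
from cell import ctrl
plan(443.5,78.5,38,18.3);print(ctrl.read_state()["qpos"].round(2))
E
```

```text
t 4.7 pos [447.1  82.1 137.8] rpy [-1.7997e+02 -8.0000e-02  1.8520e+01] F [-0.1 -0.1  0.6] w 50.8
total t* fractions [-0.0158  0.0079  0.3328] twist 0.0012
[-0.74  0.65  0.75  2.16 -0.79  0.63 -0.66]
```

carry_out(moves=[{"tx":-0.016,"ty":0.008,"tz":0.1,"twist":0,"fingers":0.6},{"tx":0,"ty":0,"tz":0.1,"twist":0,"fingers":0.6},{"tx":0,"ty":0,"tz":0.09,"twist":0,"fingers":0.6},{"tx":0,"ty":0,"tz":0.042,"twist":0,"fingers":0.6},{"tx":0,"ty":0,"tz":0,"twist":0,"fingers":0.6},{"tx":0,"ty":0,"tz":0,"twist":0,"fingers":0},{"tx":0,"ty":0,"tz":0,"twist":0,"fingers":0},{"tx":0,"ty":0,"tz":0,"twist":0,"fingers":0},{"tx":0,"ty":0,"tz":0,"twist":0,"fingers":0},{"tx":0,"ty":0,"tz":0,"twist":0,"fingers":0}])

```text
clock: 5.95
eef_pos: [443.3, 77.8, 38.5]
tool_rot: [3.142, -0.002, 0.321]
force: [0.3, 0.6, 6.5]
width: 11.1
gripper_force: 59.2
```

```bash
python3 - <<'E'
from h import *
from cell import ctrl,eyes
plan(470,80,38,44);print(ctrl.read_state()["qpos"].round(2))
d=eyes.get_image("wrist");cv2.imwrite("pics/w3.png",d["color"])
E
```

```text
t 5.95 pos [443.3  77.8  38.5] rpy [ 1.800e+02 -9.000e-02  1.837e+01] F [0.3 0.6 6.5] w 11.1
total t* fractions [0.087  0.021  0.0017] twist -0.1424
[-0.53  0.79  0.44  2.22 -1.05  0.36 -0.43]
```

View pics/w3.png

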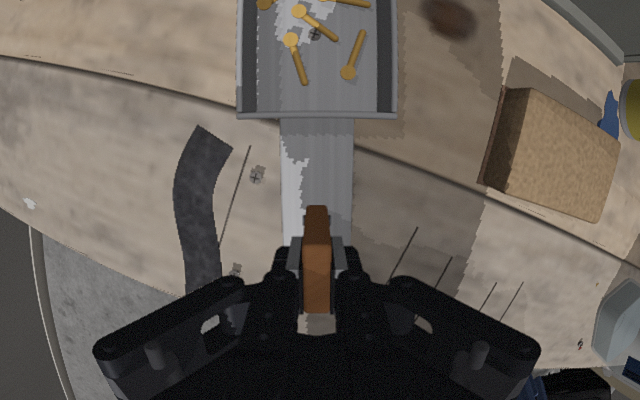

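The pull is gripped at 11.1 mm across, and the strap at (200,200) is clear. Next I'll compute the rows around the strap.

```bash
cat >> h.py <<'E'
def rows(wps):
    "wps: (x,y,yaw,nrows); prints per-row tx,ty,twist"
    from cell import ctrl
    s=ctrl.read_state();x,y=s["eef_pos"][:2];w=np.degrees(s["tool_rot"][2])
    print("t",round(s["clock"],2),"pos",s["eef_pos"].round(1),"yaw",w.round(1),"F",s["force"].round(1),"q",s["qpos"].round(2))
    for X,Y,W,n in wps:
        dx,dy,dw=(X-x)/n,(Y-y)/n,(W-w)/n
        for i in range(n):
            a=np.radians(w+dw*i);c,q=np.cos(a),np.sin(a)
            print(round((c*dx+q*dy)/300,3),round((q*dx-c*dy)/300,3),round(-dw/180,3))
        x,y,w=X,Y,W
E
python3 -c "
from h import *
rows([(470,80,44,5),(521,82,70,6)])"
```

```text
t 6.0 pos [443.2  77.7  38.4] yaw 18.4 F [-0.4  0.4  6.8] q [-0.53  0.79  0.44  2.22 -1.05  0.36 -0.43]
0.017 0.004 -0.028
0.017 0.006 -0.028
0.016 0.007 -0.028
0.016 0.009 -0.028
0.015 0.01 -0.028
0.021 0.019 -0.024
0.02 0.02 -0.024
0.018 0.022 -0.024
0.016 0.023 -0.024
0.015 0.024 -0.024
0.013 0.025 -0.024
```

carry_out(moves=[{"tx":0.017,"ty":0.004,"tz":0,"twist":-0.028,"fingers":0},{"tx":0.017,"ty":0.006,"tz":0,"twist":-0.028,"fingers":0},{"tx":0.016,"ty":0.007,"tz":0,"twist":-0.028,"fingers":0},{"tx":0.016,"ty":0.009,"tz":0,"twist":-0.028,"fingers":0},{"tx":0.015,"ty":0.01,"tz":0,"twist":-0.028,"fingers":0}])

```text
clock: 6.62
eef_pos: [470.0, 78.4, 38.5]
tool_rot: [3.139, -0.0, 0.761]
force: [-1.2, -2.1, 5.8]
width: 11.3
gripper_force: 59.1
```

```bash
python3 -c "
from h import *
rows([(521,82,70,6),(521,190,70,6)])"
```

```text
t 6.62 pos [470.   78.4  38.5] yaw 43.6 F [-1.2 -2.1  5.8] q [-0.48  0.79  0.39  2.15 -0.86  0.36 -0.18]
0.022 0.018 -0.024
0.02 0.02 -0.024
0.019 0.021 -0.024
0.017 0.023 -0.024
0.015 0.024 -0.024
0.014 0.025 -0.024
0.056 -0.021 -0.0
0.056 -0.021 -0.0
0.056 -0.021 -0.0
0.056 -0.021 -0.0
0.056 -0.021 -0.0
0.056 -0.021 -0.0
```

Forces are low and the path is tracking well.

carry_out(moves=[{"tx":0.022,"ty":0.018,"tz":0,"twist":-0.024,"fingers":0},{"tx":0.02,"ty":0.02,"tz":0,"twist":-0.024,"fingers":0},{"tx":0.019,"ty":0.021,"tz":0,"twist":-0.024,"fingers":0},{"tx":0.017,"ty":0.023,"tz":0,"twist":-0.024,"fingers":0},{"tx":0.015,"ty":0.024,"tz":0,"twist":-0.024,"fingers":0},{"tx":0.014,"ty":0.025,"tz":0,"twist":-0.024,"fingers":0}])

```text
clock: 7.38
eef_pos: [520.0, 81.0, 38.5]
tool_rot: [3.142, 0.002, 1.213]
force: [-2.7, -4.4, 8.1]
width: 11.1
gripper_force: 59.4
```

```bash
python3 -c "
from h import *
rows([(521,190,70,8),(430,240,70,7)])
from cell import eyes
d=eyes.get_image('top');cv2.imwrite('pics/t2.png',cv2.resize(d['color'][100:280,170:460],None,fx=2.7,fy=2.7))"
```

```text
t 7.38 pos [520.   81.   38.5] yaw 69.5 F [-2.7 -4.4  8.1] q [-0.44  0.81  0.35  2.01 -0.65  0.43  0.06]
0.043 -0.016 -0.0
0.043 -0.015 -0.0
0.043 -0.015 -0.0
0.043 -0.015 -0.0
0.043 -0.015 -0.0
0.043 -0.015 -0.0
0.043 -0.015 -0.0
0.043 -0.015 -0.0
0.008 -0.049 -0.0
0.008 -0.049 -0.0
0.008 -0.049 -0.0
0.008 -0.049 -0.0
0.008 -0.049 -0.0
0.008 -0.049 -0.0
0.008 -0.049 -0.0
```

View pics/t2.png

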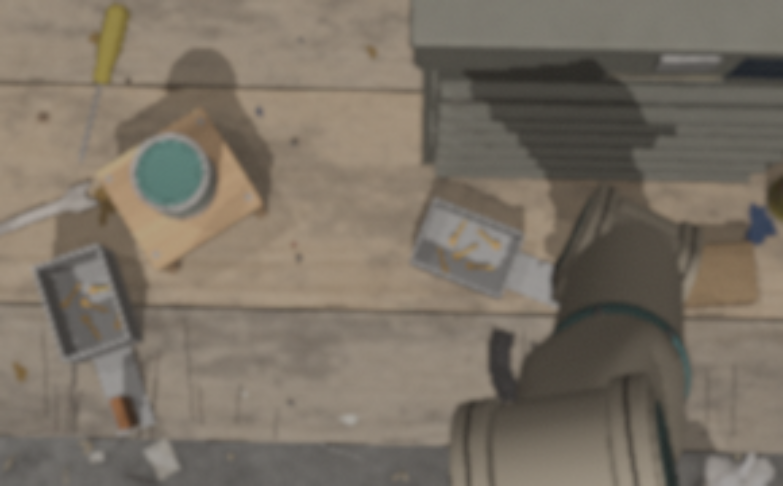

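The tray (467,248) is rotated and clear of both the strap (500,360) and the cabinet. I'll go on to the left and then back.

carry_out(moves=[{"tx":0.043,"ty":-0.015,"tz":0,"twist":0,"fingers":0},{"tx":0.043,"ty":-0.015,"tz":0,"twist":0,"fingers":0},{"tx":0.043,"ty":-0.015,"tz":0,"twist":0,"fingers":0},{"tx":0.043,"ty":-0.015,"tz":0,"twist":0,"fingers":0},{"tx":0.043,"ty":-0.015,"tz":0,"twist":0,"fingers":0},{"tx":0.043,"ty":-0.015,"tz":0,"twist":0,"fingers":0},{"tx":0.043,"ty":-0.015,"tz":0,"twist":0,"fingers":0},{"tx":0.043,"ty":-0.015,"tz":0,"twist":0,"fingers":0}])

```text
clock: 8.43
eef_pos: [523.6, 190.0, 38.5]
tool_rot: [3.139, 0.002, 1.21]
force: [0.5, -5.8, 5.9]
width: 11.2
gripper_force: 59.2
```

carry_out(moves=[{"tx":0.008,"ty":-0.049,"tz":0,"twist":0,"fingers":0},{"tx":0.008,"ty":-0.049,"tz":0,"twist":0,"fingers":0},{"tx":0.008,"ty":-0.049,"tz":0,"twist":0,"fingers":0},{"tx":0.008,"ty":-0.049,"tz":0,"twist":0,"fingers":0},{"tx":0.008,"ty":-0.049,"tz":0,"twist":0,"fingers":0},{"tx":0.008,"ty":-0.049,"tz":0,"twist":0,"fingers":0},{"tx":0.008,"ty":-0.049,"tz":0,"twist":0,"fingers":0}])

```text
clock: 9.3
eef_pos: [433.9, 243.8, 38.5]
tool_rot: [3.137, -0.002, 1.211]
force: [3.9, -2.3, 5.5]
width: 11.6
gripper_force: 59.2
```

```bash
python3 -c "
from h import *
rows([(419,349,33.9,11)])"
```

```text
t 9.3 pos [433.9 243.8  38.5] yaw 69.4 F [ 3.9 -2.3  5.5] q [-0.81  0.79  0.36  2.09 -0.75  0.38 -0.2 ]
0.028 -0.015 0.018
0.027 -0.017 0.018
0.026 -0.019 0.018
0.025 -0.02 0.018
0.024 -0.021 0.018
0.023 -0.023 0.018
0.022 -0.024 0.018
0.02 -0.025 0.018
0.019 -0.026 0.018
0.017 -0.027 0.018
0.016 -0.028 0.018
```

carry_out(moves=[{"tx":0.028,"ty":-0.015,"tz":0,"twist":0.018,"fingers":0},{"tx":0.027,"ty":-0.017,"tz":0,"twist":0.018,"fingers":0},{"tx":0.026,"ty":-0.019,"tz":0,"twist":0.018,"fingers":0},{"tx":0.025,"ty":-0.02,"tz":0,"twist":0.018,"fingers":0},{"tx":0.024,"ty":-0.021,"tz":0,"twist":0.018,"fingers":0},{"tx":0.023,"ty":-0.023,"tz":0,"twist":0.018,"fingers":0},{"tx":0.022,"ty":-0.024,"tz":0,"twist":0.018,"fingers":0},{"tx":0.02,"ty":-0.025,"tz":0,"twist":0.018,"fingers":0},{"tx":0.019,"ty":-0.026,"tz":0,"twist":0.018,"fingers":0},{"tx":0.017,"ty":-0.027,"tz":0,"twist":0.018,"fingers":0},{"tx":0.016,"ty":-0.028,"tz":0,"twist":0.018,"fingers":0},{"tx":0,"ty":0,"tz":0,"twist":0,"fingers":0}])

```text
clock: 10.8
eef_pos: [415.0, 345.3, 38.5]
tool_rot: [3.14, 0.006, 0.587]
force: [-6.3, -9.5, 17.4]
width: 11.0
gripper_force: 61.2
```

```bash
python3 -c "
from h import *
rows([(511.7,411.0,33.9,10)])
from cell import eyes
d=eyes.get_image('wrist');pickle.dump(d,open('w4.pkl','wb'));cv2.imwrite('pics/w4.png',d['color'])"
```

```text
t 10.8 pos [415.  345.3  38.5] yaw 33.6 F [-6.3 -9.5 17.4] q [-1.12  0.89  0.6   1.98 -0.92  0.59 -0.86]
0.039 -0.0 -0.0
0.039 -0.0 -0.0
0.039 -0.0 -0.0
0.039 -0.0 -0.0
0.039 -0.0 -0.0
0.039 -0.0 -0.0
0.039 -0.0 -0.0
0.039 -0.0 -0.0
0.039 -0.0 -0.0
0.039 -0.0 -0.0
```

View pics/w4.png

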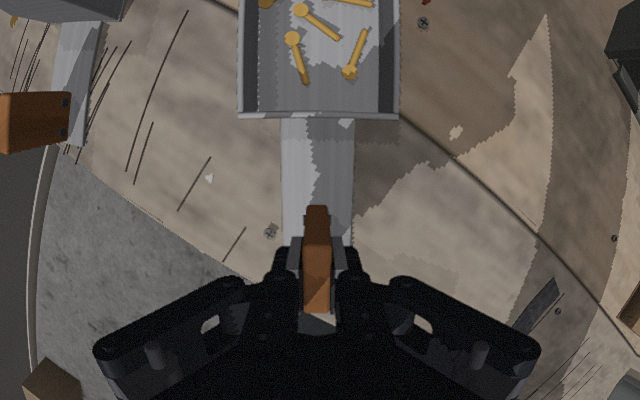

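The wrist view shows the tray still straight in the grip, at an unchanged offset (box edge row 117). The force has risen to about 17 N in z and 11 N along -u, so I'll look from outside before inserting.

```bash
python3 -c "
from h import *
from cell import eyes
t=eyes.get_image('top');s=eyes.get_image('scene');pickle.dump((t,s),open('p5.pkl','wb'))
z=lambda im,x,y,w,h,k:cv2.resize(im[y:y+h,x:x+w],None,fx=k,fy=k,interpolation=cv2.INTER_CUBIC)
cv2.imwrite('pics/p5.png',np.hstack([z(t['color'],180,135,100,140,4),z(s['color'],180,180,100,140,4)]))"
```

```text
(no output)
```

View pics/p5.png

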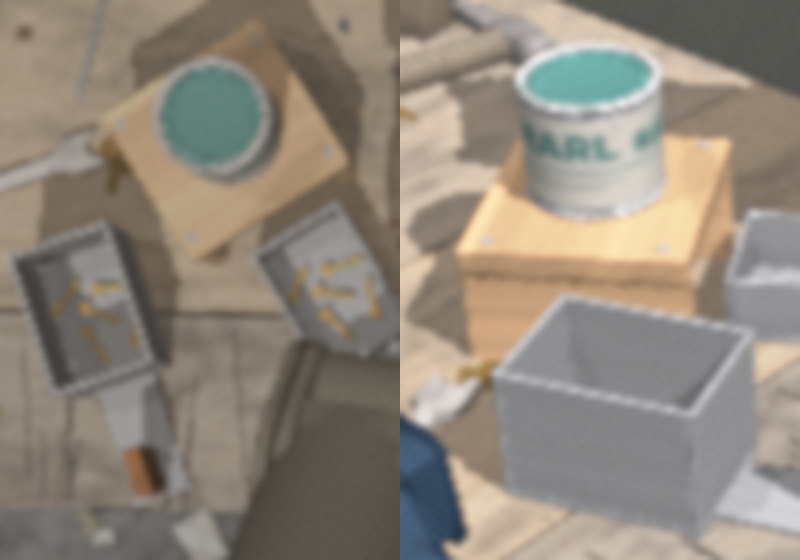

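The tray front corners are at (258,255) and (340,205) in the top crop. That is clear of the riser's front edge, (195,262)–(350,162).

```bash
python3 - <<'E'
from h import *
from cell import ctrl
t=pickle.load(open("p5.pkl","rb"))[0]
a=np.radians(33.9);u=np.array([np.cos(a),np.sin(a)]);v=np.array([-u[1],u[0]])
for x,y in[(258,255),(340,205)]:
    p=hit(t,180+x/4-.375,135+y/4-.375,38)[:2];q=p-[610.1,477.1];print(p.round(1),(q@u).round(1),(q@v).round(1))
s=ctrl.read_state();print(s["clock"],s["eef_pos"].round(1),s["force"].round(1),s["torque"].round(2),s["qpos"].round(2))
E
```

```text
[536.2 459.2] -71.3 26.4
[571.7 404.3] -72.4 -39.0
10.95 [414.9 345.3  38.4] [-4.3 -8.8 16.5] [-1.6   0.61 -0.48] [-1.12  0.89  0.6   1.98 -0.92  0.59 -0.86]
```

carry_out(moves=[{"tx":0,"ty":-0.005,"tz":-0.004,"twist":-0.002,"fingers":0},{"tx":0.01,"ty":-0.006,"tz":0,"twist":-0.002,"fingers":0},{"tx":0.01,"ty":0,"tz":0,"twist":0,"fingers":0}])

```text
clock: 11.32
eef_pos: [418.6, 355.1, 38.5]
tool_rot: [-3.14, 0.004, 0.605]
force: [-4.4, -3.5, 3.8]
width: 10.7
gripper_force: 59.1
```

```bash
cat >> h.py <<'E'
def rf():
    from cell import ctrl
    s=ctrl.read_state();a=np.radians(33.9);u=np.array([np.cos(a),np.sin(a)]);v=np.array([-u[1],u[0]]);q=s["eef_pos"][:2]-[610.1,477.1];F=s["force"]
    print("t",round(s["clock"],2),"u",(q@u).round(1),"v",(q@v).round(1),"z",s["eef_pos"][2].round(1),"yaw",np.degrees(s["tool_rot"][2]).round(1),"Fu",(F[:2]@u).round(1),"Fv",(F[:2]@v).round(1),"Fz",F[2].round(1),"T",s["torque"].round(2),"q",s["qpos"].round(2))
E
python3 -c "
from h import *
rf()"
```

```text
t 11.32 u -227.0 v 5.6 z 38.5 yaw 34.6 Fu -5.6 Fv -0.4 Fz 3.8 T [-0.44  0.38 -0.1 ] q [-1.13  0.89  0.6   1.95 -0.91  0.6  -0.87]
```

carry_out(moves=[{"tx":0.025,"ty":0.003,"tz":0,"twist":0.001,"fingers":0},{"tx":0.03,"ty":0.003,"tz":0,"twist":0.001,"fingers":0},{"tx":0.03,"ty":0,"tz":0,"twist":0,"fingers":0},{"tx":0.03,"ty":0,"tz":0,"twist":0,"fingers":0}])

```text
clock: 11.82
eef_pos: [450.4, 373.9, 38.6]
tool_rot: [-3.141, 0.0, 0.598]
force: [-1.4, -1.5, -0.0]
width: 11.0
gripper_force: 58.4
```

```bash
python3 -c "
from h import *
rf()"
```

```text
t 11.82 u -190.2 v 3.4 z 38.6 yaw 34.3 Fu -2.0 Fv -0.4 Fz -0.0 T [-0.07  0.3   0.02] q [-1.12  0.93  0.63  1.85 -0.88  0.67 -0.92]
```

carry_out(moves=[{"tx":0.03,"ty":0,"tz":0.001,"twist":0,"fingers":0},{"tx":0.03,"ty":0,"tz":0.001,"twist":0,"fingers":0},{"tx":0.03,"ty":0,"tz":0,"twist":0,"fingers":0},{"tx":0.03,"ty":0,"tz":0,"twist":0,"fingers":0},{"tx":0.03,"ty":0,"tz":0,"twist":0,"fingers":0},{"tx":0.03,"ty":0,"tz":0,"twist":0,"fingers":0}])

```text
clock: 12.58
eef_pos: [494.4, 402.9, 38.5]
tool_rot: [-3.141, 0.003, 0.597]
force: [-5.1, -2.9, 6.5]
width: 11.4
gripper_force: 59.4
```

```bash
python3 -c "
from h import *
rf()"
```

```text
t 12.57 u -137.4 v 3.0 z 38.5 yaw 34.2 Fu -5.9 Fv 0.4 Fz 6.5 T [-0.52  0.89 -0.02] q [-1.1   0.99  0.67  1.7  -0.84  0.77 -0.99]
```

Expect contact near u = -118.5, so I'll slow down.

carry_out(moves=[{"tx":0.015,"ty":0,"tz":0,"twist":0,"fingers":0},{"tx":0.012,"ty":0,"tz":0,"twist":0,"fingers":0},{"tx":0.01,"ty":0,"tz":0,"twist":0,"fingers":0},{"tx":0.008,"ty":0,"tz":0,"twist":0,"fingers":0}])

```text
clock: 13.08
eef_pos: [505.5, 410.4, 38.5]
tool_rot: [-3.141, 0.002, 0.597]
force: [-5.2, -3.1, 7.2]
width: 10.8
gripper_force: 59.5
```

```bash
python3 -c "
from h import *
rf()"
```

```text
t 13.07 u -124.0 v 3.0 z 38.5 yaw 34.2 Fu -6.0 Fv 0.3 Fz 7.2 T [-0.69  0.91 -0.01] q [-1.1   1.    0.67  1.66 -0.83  0.79 -1.01]
```

carry_out(moves=[{"tx":0.007,"ty":0,"tz":0,"twist":0,"fingers":0},{"tx":0.007,"ty":0,"tz":0,"twist":0,"fingers":0}])

```text
clock: 13.32
eef_pos: [508.9, 412.7, 38.5]
tool_rot: [-3.141, 0.002, 0.597]
force: [-5.9, -2.9, 6.6]
width: 11.1
gripper_force: 59.5
```

carry_out(moves=[{"tx":0.007,"ty":0,"tz":0,"twist":0,"fingers":0},{"tx":0.007,"ty":0,"tz":0,"twist":0,"fingers":0}])

```text
clock: 13.58
eef_pos: [509.9, 413.4, 38.5]
tool_rot: [-3.14, 0.009, 0.597]
force: [-14.7, -9.4, 15.2]
width: 11.1
gripper_force: 60.8
```

```bash
python3 -c "
from h import *
rf()"
```

```text
t 13.57 u -118.7 v 3.0 z 38.5 yaw 34.2 Fu -17.5 Fv 0.4 Fz 15.2 T [-1.6   2.31  0.03] q [-1.09  1.01  0.68  1.64 -0.82  0.81 -1.02]
```

It met the back board exactly where expected. One more small press to seat it, then let go.

carry_out(moves=[{"tx":0.006,"ty":0,"tz":0,"twist":0,"fingers":0},{"tx":0,"ty":0,"tz":0,"twist":0,"fingers":0}])

```text
clock: 13.82
eef_pos: [509.9, 413.4, 38.5]
tool_rot: [-3.139, 0.012, 0.597]
force: [-16.1, -10.4, 17.2]
width: 11.4
gripper_force: 61.0
```

```bash
python3 -c "
from h import *
rf()"
```

```text
t 13.82 u -118.7 v 3.1 z 38.5 yaw 34.2 Fu -19.1 Fv 0.4 Fz 17.2 T [-1.71  2.64  0.13] q [-1.09  1.01  0.68  1.63 -0.82  0.82 -1.02]
```

carry_out(moves=[{"tx":0,"ty":0,"tz":0,"twist":0,"fingers":0.5},{"tx":0,"ty":0,"tz":0,"twist":0,"fingers":0.5},{"tx":0,"ty":0,"tz":0,"twist":0,"fingers":0.5},{"tx":0,"ty":0,"tz":0,"twist":0,"fingers":0.5},{"tx":0,"ty":0,"tz":-0.05,"twist":0,"fingers":0.5},{"tx":0,"ty":0,"tz":-0.1,"twist":0,"fingers":0.5},{"tx":0,"ty":0,"tz":-0.15,"twist":0,"fingers":0.5},{"tx":0,"ty":0,"tz":-0.15,"twist":0,"fingers":0.5},{"tx":-0.1,"ty":0.1,"tz":0,"twist":0,"fingers":0.5},{"tx":-0.1,"ty":0.15,"tz":0,"twist":0,"fingers":0.5},{"tx":-0.1,"ty":0.15,"tz":0,"twist":0,"fingers":0.5},{"tx":0,"ty":0.15,"tz":0,"twist":0,"fingers":0.5}])

```text
clock: 15.32
eef_pos: [531.8, 227.6, 174.6]
tool_rot: [-3.14, 0.0, 0.595]
force: [1.2, 0.4, 1.3]
width: 42.4
gripper_force: 0.0
```

```bash
python3 - <<'E'
from h import *
from cell import eyes
rf()
a=np.radians(33.9);u=np.array([np.cos(a),np.sin(a)]);v=np.array([-u[1],u[0]])
t=eyes.get_image("top");t0=pickle.load(open("top.pkl","rb"))
im=t["color"].astype(int);m=((im[...,2]-im[...,0])>50).astype(np.uint8)
for k in cv2.findContours(m,0,1)[0]:
    if cv2.contourArea(k)>15:
        (x,y),wh,an=cv2.minAreaRect(k)
        if 180<x<300 and 120<y<260:
            p=hit(t,x,y,60)[:2];q=p-[610.1,477.1];print((round(x),round(y)),np.round(wh,1),p.round(1),"u",(q@u).round(1),"v",(q@v).round(1))
# tall tray and tin unchanged?
for n,(x,y,w,h) in dict(tall=(182,190,45,70),tin=(215,145,35,35)).items():
    g=lambda d:np.float32(cv2.cvtColor(d["color"][y:y+h,x:x+w],6));print(n,cv2.phaseCorrelate(g(t0),g(t)))
E
```

```text
t 15.32 u -204.2 v -163.4 z 174.6 yaw 34.1 Fu 1.2 Fv -0.3 Fz 1.3 T [ 0.04 -0.07 -0.02] q [-0.92  0.74  0.79  1.8  -0.67  0.89 -0.79]
(214, 253) [10.8  4.1] [387.9 530.2] u -154.8 v 167.9
(260, 207) [11.6  3.6] [511.7 412.6] u -117.6 v 1.3
(235, 171) [41.9 50. ] [608.1 484.1] u 2.3 v 6.9
tall ((0.4352724419288556, -0.03236661708560007), 0.8413234074910482)
tin ((0.10708273003454494, 0.33051098272513), 0.7169218517747926)
```

The pull reads u = -117.6 against -118.5 when home. The tall tray and the tin haven't moved, and the arm is clear.

```bash
python3 -c "
from cell import job
print(job.finish_job())"
```

```text
the job is handed in; nothing more can be done
None
```

The low tray is home against the riser's back board and released, the tall tray and tin are unmoved to within a pixel in the top camera, and the job was handed in at about 15 s of the 35 s allowed.

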